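Free the seized punch and put it away by length

TASK

A punch has seized in the disc cutter: work it loose by twisting it back and forth while drawing it up, so that the loose guide plate stays down and is not dragged up its dowels. Then stand the punch on the anvil of the length gauge, close beside the step, and find out whether its head comes higher or lower than the step; if higher, stand it upright in the free part of the deep rack, if lower, in the free part of the shallow rack. Set it down rather than dropping it, let go, and leave the stored punches and the bowl where they are.

Things in the scene. Friction and masses are not known exactly. Their poses are not given: they have to be found in the camera images.
- punch_mid (a point): seized steel punch, 0.19 kg: body 24 mm across, 38 mm tall; below its shoulder an 18 mm shank with a flat foot, 23 to 41 mm long (61 to 79 mm over all), its length unknown and hidden in the cutter at the start. Point on the axis half-way up its 38 mm part, 19 mm under the flat top, 19 mm above the shoulder. z up the axis. Starts upright, shoulder resting on the guide plate
- cutter_bore (a point): bolted-down disc cutter: steel block 100 (x) x 80 mm, 46 mm tall: 26 mm base with low feet at the x ends, 20 mm guide plate on top, two dowel ends 2 mm proud. Point on the axis of the punch's bore (21 mm wide, mid-block), at the plate's top face. The grip on the shank ends after 7 to 25 mm of rise (later for a longer shank); the foot leaves the block after 23 to 41 mm
- guide_plate (a joint): lift of the cutter's 1.25 kg guide plate off its base, m: 0 down, 0.018 end of travel; it falls back by its weight. It grips the shank by dry friction: a straight pull of 20 to 33 N, more than its weight, so it would rise with the punch. While the shank turns to and fro faster than it rises (say 1 rad per 3 mm of lift, then back), the drag is about 10 N and the plate stays down
- gauge_seat (a point): fixed steel length gauge: a foot plate (anvil) 90 x 60 x 8 mm with an upright block, the step. Point on the anvil's top face where the punch is to stand, 21 mm in front of the step's upright face. x towards the step, y along its face, z up. The anvil is clear for 36 mm to -x and 30 mm to each side in y
- gauge_step (a point): middle of the flat top of the gauge's step, 24 mm deep (x) and 44 mm wide (y), 70 mm above the anvil and 33 mm from gauge_seat along x
- deep_spot (a point): deep rack, the longer one: fixed hardwood block 60 (x) x 150 (y) x 40 mm with an open trough along y, 26 mm wide, 134 mm long. Point on the trough's floor (30 mm below the top, 10 mm above the bench), on its centre line, mid free part, which runs 41 mm to -y and 40 mm to +y. A stored punch stands 76 mm to +y. z up
- shallow_spot (a point): shallow rack, the shorter one: as the deep rack, but 116 mm long, trough 100 mm long, floor 21 mm below the top and 19 mm above the bench. Point on the floor, on the centre line, mid free part, which runs 24 mm to -y and 30 mm to +y. A stored punch stands 64 mm to +y. In its right rack a punch's head is about level with the stored one's
- stored_long_mid (a point): the punch already stored in the deep rack, standing upright, loose: 25 mm diameter head, 75 mm tall; the point is half-way up. Not to be disturbed
- stored_short_mid (a point): the punch already stored in the shallow rack, standing upright, loose: 19 mm diameter head, 66 mm tall; the point is half-way up. Not to be disturbed
- bowl: a small loose steel bowl, 110 mm across and 45 mm tall, beside the work; origin at the centre of its underside. Not to be disturbed
There are look-alikes about, which are no part of the job. Leave any green look-alike of the part that bears gauge_seat alone.

How it is judged:
By the outcome, as a careful person would: the job done as asked, in the order asked, and still so for the second after the job is handed in, with the robot touching nothing.
It also fails if it takes over 72 s, if anything falls off the work surface, if the arm or the gripper's body presses on something with over 40 N, if the wrist force passes 120 N, or if a joint passes its speed limit or range.

ROBOT

A 7-joint arm with a two-finger parallel gripper is mounted at the origin on the work surface. World frame = base frame: x ahead of the robot, y to its left, z up, the work surface at z = 0. Lengths are in m, angles in rad, forces in N, time in s.
With the tool pointing down it reaches from about 0.35 to 0.9 m from the base axis. Payload 8.1 kg.
Tool frame: the origin (TCP) lies at the centre of the arm's flange, where the gripper is bolted on; the fingertips stand 178 mm ahead of it and the grasp point (between the pads) lies 159 mm ahead of it; x points along the fingers, z is the direction in which the jaws open and shut, and the axes are right-handed (so a half turn about x gives the same grasp; the last joint's range is limited). The gripper opens to 92 mm and grips with 3 to 60 N. Pads are 19 mm wide; open, the fingers measure 130 mm over their backs; the gripper's body (75 mm by 190 mm) begins 47 mm behind the grasp point.
Start: joints at [1.061, 0.434, 0.025, 1.573, -0.012, 1.134, -0.075], TCP at [0.247, -0.574, 0.405] pointing down, gripper open.
Joint ranges: [-2.62, 2.62], [-0.44, 2.09], [-1.27, 1.32], [0.08, 2.57], [-1.32, 4.46], [0.12, 2], [-2.74, 2.74]. Speed limits (rad/s): [2.22, 2.22, 3.01, 3.01, 3.14, 3.14, 3.14].

INTERFACE

Orientations are given as a rotation vector (axis times angle).
In Python, from cell import arm, get_image, search_frame, pinpoint gives the robot as it stands.
- The arm moves only by the tool arm_command, never from a script. Its argument "motion" is a list of rows, each a list of 7 numbers: the finger opening in mm, from 0 to 91.8, then the shift along the tool's x, y, z in mm, then the turn, a rotation vector about the tool's x, y, z in degrees. In form: [[fingers, x, y, z, ax, ay, az], ...]. A call has 1 to 5 rows; each row shifts and turns the commanded pose from where the row before left it, along the tool's axes as they then stand; what a row does not reach is not made up. A row lasts 1/8 s, in which the tool goes at most 62.5 mm and 10.7 degrees, less where a joint would pass 70% of its speed; a pose out of reach is approached as far as the arm can. A call with a gripper value outside its range is refused whole. The fingers move at their own pace and stop on an object; "newtons" is the grip in N (left out, the last holds). Time passes only in rows, so rows that do not move let the fingers close. It gives the time, the measured TCP pose, the force and the opening at its end, in the units of the state.
- arm.observe(): the state, without advancing time (a new reading comes with each control period).
- get_image(name): name is "scene" or "top" or "wrist"; returns a dict with "frame" (480x640x3 uint8, red, green, blue), "range_z" (480x640 float32, m along the optical axis (not along the pixel's ray), 0 where there is no reading), "K" (3x3 intrinsics, pixels), "origin" and "rotation" of the camera in the world; the wrist camera has in their place "tool_from_camera" (4x4, takes a point from camera to tool coordinates, whose origin is the TCP and whose axes are the tool frame's). Camera axes: x right, y down, z forward; pixel columns grow to the right and rows downward; lengths in m; the calibration is good to about 2 mm. A picture is of the moment at which its call begins: read the wrist's pose just before it.
- arm.sign_off(): hands the job in, once; it reports no verdict.
Trained networks look in the newest picture that a camera, given by its name, has taken for a name from the list of things; names that differ only in an ending like _2 or _b are one class to them, and where a whole thing is asked for, a point or a joint stands for the part that bears it (a point fixed in the world has none). Each returns a list of dicts, best first, with "p" (0 to 1); they miss things now and then, are a little off and sometimes report something else, mostly with a low value. They report only what shows in the picture. A call takes as long as a camera call. They do not tell look-alikes from the thing itself.
- search_frame(camera, target): "point" ([x, y, z] in m, in world coordinates, good to about 4 mm: the middle of the surface that is visible of it).
- pinpoint(camera, target): "point" ([x, y, z] in m, in world coordinates, good to about 4 mm: a listed point, or the origin of a listed thing).
The state is a dict: "clock": time; "joints": joint angles; "dq": joint speeds; "joint_efforts": joint torques, N m; "position": TCP position; "ee_rot": TCP orientation; "force": force on the tool from outside, world axes, zero at the start; "ft_torque": the same for the moment, N m; "width": opening from 0.0 (shut) to 1.0 (fully open).
Only numpy, scipy, OpenCV 4.12 (cv2) and the standard library are available. Lean on these libraries where they do the work, as an engineer would, in place of code of your own. Each camera call takes 0.05 s, during which the arm holds its last target. There are 200 camera calls.

## Working session

There is one attempt and no reset: what is moved stays moved. The work goes in short steps, Python scripts to look and compute and a tool call to move; the robot and the scene stay as the last step left them, time stands still between calls to the robot, and variables do not carry over. Pictures are saved under pics/ and viewed, about 8 in all and at most 12, crops included, and the job is handed in when it is done.

Besides the shell and the picture viewer there is one more tool, called after "Emit:" as name(argument=value, ...) on one line, values as JSON. arm_command: Moves the arm, as the interface text tells. Its arguments: {"type":"object","properties":{"motion":{"type":"array"},"newtons":{"type":"number"}},"required":["motion"]}

```bash
mkdir -p pics; ls
cat > h.py <<'E'
import numpy as np, cv2
from cell import arm, get_image, search_frame, pinpoint
from scipy.spatial.transform import Rotation as R
def cloud(im):
    z=im["range_z"]; K=im["K"]; v,u=np.mgrid[0:480,0:640]
    p=np.stack([(u-K[0,2])/K[0,0]*z,(v-K[1,2])/K[1,1]*z,z],-1)
    if "origin" in im: return p@np.array(im["rotation"]).T+np.array(im["origin"])
    return p
def proj(im,P):
    c=np.array(im["rotation"]).T@(np.array(P)-np.array(im["origin"])); q=im["K"]@c; return (q[:2]/q[2]).round().astype(int)
E
python3 - <<'E'
from h import *
s=arm.observe(); print({k:np.round(v,3) for k,v in s.items()})
for c in("top","scene"):
    im=get_image(c); cv2.imwrite(f"pics/{c}0.png",im["frame"][:,:,::-1]); print(c,np.round(im["origin"],3))
    np.savez(f"{c}0.npz",**im)
    for n in["punch_mid","cutter_bore","gauge_seat","gauge_step","deep_spot","shallow_spot","stored_long_mid","stored_short_mid","bowl"]:
        for d in pinpoint(c,n)[:3]: print(n,np.round(d["point"],3),round(d["p"],2),proj(im,d["point"]))
E
```

```text
pics
{'clock': np.float64(0.0), 'joints': array([ 1.061,  0.435,  0.025,  1.574, -0.012,  1.134, -0.075]), 'dq': array([-0.   , -0.001,  0.   ,  0.   ,  0.   , -0.   , -0.001]), 'joint_efforts': array([-0.0000e+00, -6.6786e+01,  9.8500e-01, -3.1447e+01, -6.1000e-02,
        4.3000e-02,  0.0000e+00]), 'position': array([ 0.247, -0.574,  0.404]), 'ee_rot': array([ 0.905,  1.376, -0.904]), 'force': array([-0.668, -0.968,  0.485]), 'ft_torque': array([ 0.017, -0.045,  0.005]), 'width': np.float64(0.999)}
top [0.354 0.029 0.923]Traceback (most recent call last):
  File "<stdin>", line 7, in <module>
  File "h.py", line 10, in proj
    c=np.array(im["rotation"]).T@(np.array(P)-np.array(im["origin"])); q=im["K"]@c; return (q[:2]/q[2]).round().astype(int)
                                                                         ~~~~~~~^~
ValueError: matmul: Input operand 1 does not have enough dimensions (has 0, gufunc core with signature (n?,k),(k,m?)->(n?,m?) requires 1)
```

Run:
```python
from h import *
for c in("top","scene"):
    im=get_image(c); cv2.imwrite(f"pics/{c}0.png",im["frame"][:,:,::-1]); print(c,np.round(im["origin"],3),np.shape(im["K"]),np.shape(im["rotation"]))
    if c=="top": print(im["rotation"],im["K"])
    np.savez(f"{c}0.npz",**im)
    for n in["punch_mid","cutter_bore","gauge_seat","gauge_step","deep_spot","shallow_spot","stored_long_mid","stored_short_mid","bowl"]:
        for d in pinpoint(c,n)[:3]:
            if np.shape(d["point"])!=(3,): print(n,d);continue
            print(n,np.round(d["point"],3),round(d["p"],2),proj(im,d["point"]))
```

```text
top [0.354 0.029 0.923] (3, 3) (3,)
[-2.13486514  2.06100987 -0.24696347] [[502.7839539    0.         321.99167823]
 [  0.         502.7839539  241.70613486]
 [  0.           0.           1.        ]]Traceback (most recent call last):
  File "<stdin>", line 9, in <module>
  File "h.py", line 10, in proj
    c=np.array(im["rotation"]).T@(np.array(P)-np.array(im["origin"])); q=im["K"]@c; return (q[:2]/q[2]).round().astype(int)
                                                                         ~~~~~~~^~
ValueError: matmul: Input operand 1 does not have enough dimensions (has 0, gufunc core with signature (n?,k),(k,m?)->(n?,m?) requires 1)
```

View pics/top0.png

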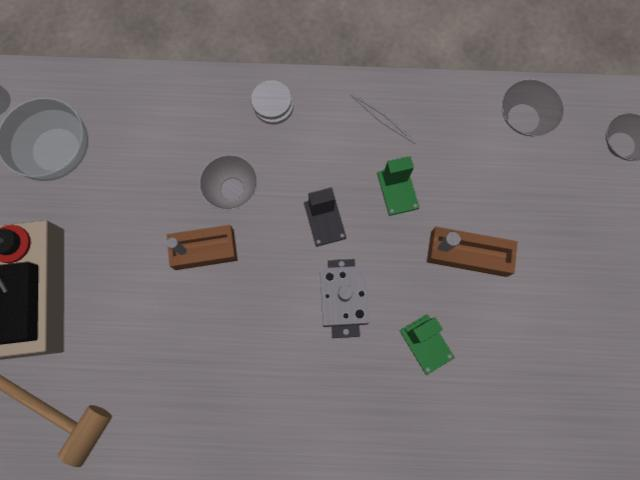

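Top view: the cutter is at (345,295), the dark gauge at (325,215), and two green look-alikes at (398,185) and (428,343). The short rack with its stored punch is at (200,247), the long rack at (473,250), and the bowl at (230,183). Camera rotations are rotation vectors, so I'll fix the helper.

```bash
sed -i 's/np.array(im\["rotation"\])/R.from_rotvec(im["rotation"]).as_matrix()/g' h.py
python3 - <<'E'
from h import *
for c in("top","scene"):
    im=get_image(c); cv2.imwrite(f"pics/{c}0.png",im["frame"][:,:,::-1]); print(c,np.round(im["origin"],3))
    np.savez(f"{c}0.npz",**im)
    for n in["punch_mid","cutter_bore","gauge_seat","gauge_step","deep_spot","shallow_spot","stored_long_mid","stored_short_mid","bowl"]:
        for d in pinpoint(c,n)[:3]:
            print(n,np.round(d["point"],3),round(d["p"],2),proj(im,d["point"]))
    if c=="top": 
        f=cv2.resize(im["frame"][140:390,150:530],None,fx=2,fy=2,interpolation=cv2.INTER_CUBIC); cv2.imwrite("pics/topc.png",f[:,:,::-1])
print(arm.observe()["clock"])
E
```

```text
top [0.354 0.029 0.923]
punch_mid [ 0.471 -0.012  0.065] 0.63 [345 291]
cutter_bore [ 0.469 -0.006  0.045] 0.64 [341 294]
cutter_bore [0.606 0.026 0.005] 0.22 [326 224]
gauge_seat [0.605 0.029 0.005] 0.77 [324 225]
gauge_seat [ 0.672 -0.112  0.006] 0.7 [399 193]
gauge_seat [ 0.385 -0.166  0.008] 0.7 [429 347]
gauge_step [ 0.415 -0.148  0.078] 0.83 [427 327]
gauge_step [ 0.707 -0.099  0.078] 0.61 [398 161]
deep_spot [ 0.55  -0.266  0.013] 0.86 [483 257]
shallow_spot [0.642 0.036 0.077] 0.64 [321 194]
shallow_spot [0.558 0.228 0.02 ] 0.58 [215 243]
stored_long_mid [ 0.566 -0.191  0.048] 0.59 [446 243]
stored_short_mid [0.542 0.29  0.054] 0.51 [176 246]
bowl [ 0.672  0.208 -0.002] 0.94 [233 189]
scene [ 1.335 -0.047  0.577]
punch_mid [ 0.469 -0.006  0.068] 0.6 [311 211]
cutter_bore [ 0.467 -0.012  0.047] 0.63 [307 220]
gauge_seat [0.603 0.028 0.008] 0.97 [335 280]
gauge_seat [ 0.382 -0.163  0.01 ] 0.74 [231 216]
gauge_seat [ 0.672 -0.114  0.009] 0.73 [249 309]
gauge_step [ 0.411 -0.148  0.075] 0.92 [236 194]
gauge_step [ 0.706 -0.103  0.077] 0.82 [253 289]
gauge_step [0.638 0.036 0.08 ] 0.81 [343 258]
deep_spot [ 0.554 -0.266  0.008] 0.75 [165 269]
shallow_spot [0.557 0.229 0.019] 0.77 [444 256]
stored_long_mid [ 0.569 -0.191  0.049] 0.72 [205 253]
stored_short_mid [0.543 0.291 0.054] 0.75 [479 234]
bowl [0.671 0.211 0.   ] 0.58 [450 306]
1.2
```

View pics/scene0.png

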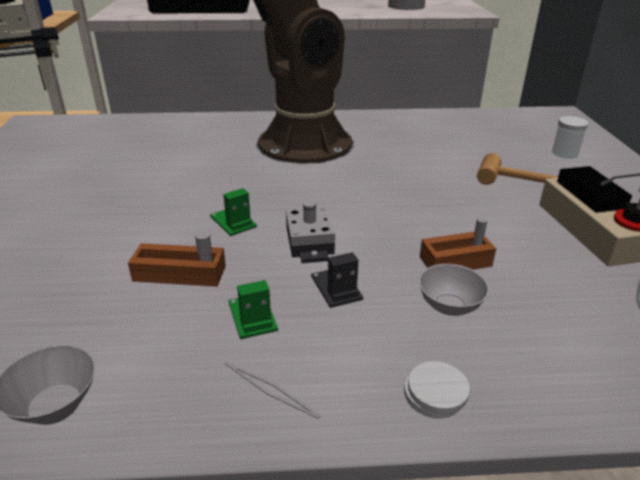

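View pics/topc.png

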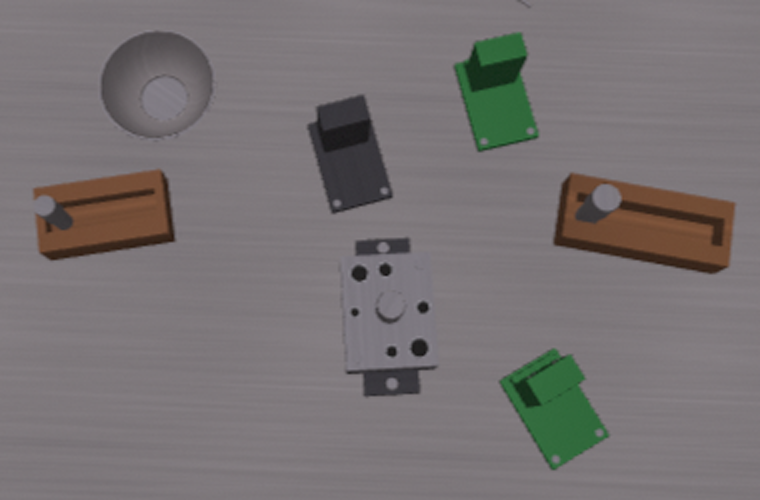

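The dark gauge at (325,215) is the one meant. The gauges at (398,185) and (428,343) are green, so they're look-alikes, and the crop confirms this. Next I'll measure geometry from the depth data.

```bash
cat > m.py <<'E'
from h import *
ims={c:dict(np.load(f"{c}0.npz")) for c in("top","scene")}
def sel(c,ctr,r,zl,zh):
    P=cloud(ims[c])[ims[c]["range_z"]>0]; m=(np.hypot(*(P[:,:2]-ctr).T)<r)&(P[:,2]>zl)&(P[:,2]<zh); return P[m]
def rect(P):
    (cx,cy),(w,h),a=cv2.minAreaRect(P[:,:2].astype(np.float32)*1000); return np.round([cx,cy,w,h,a,1000*np.median(P[:,2]),len(P)],1)
for c in ims:
    print(c)
    for n,a in dict(head=((.469,-.008),.03,.07,.1),plate=((.469,-.008),.08,.04,.0475),step=((.638,.036),.045,.065,.09),anvil=((.61,.03),.075,.004,.012),
      deep=((.556,-.24),.11,.034,.046),shal=((.553,.25),.09,.034,.046),longh=((.567,-.191),.03,.07,.1),shorth=((.543,.291),.03,.07,.1),bench=((.5,-.1),.04,-.02,.02)).items():
        P=sel(c,*a); print(n,rect(P) if len(P)>3 else len(P), np.round(1000*P.mean(0),1) if len(P) else '')
s=arm.observe(); print(R.from_rotvec(s["ee_rot"]).as_matrix().round(3))
E
python3 m.py
```

```text
top
head [467.9  -9.5  22.1  23.8  89.2  83.7 169. ] [467.2  -9.4  83.3]
plate [ 468.2   -9.8  100.4   80.1    5.    45.7 1955. ] [467.5  -9.5  45.6]
step [637.   36.2  25.2  44.1  17.   77.7 374. ] [635.6  36.1  76.9]
anvil [ 605.9   21.   116.2  136.    75.9    8.  1073. ] [602.4  26.8   8. ]
deep [ 559.1 -242.   151.1   61.3   81.5   40.1 1758. ] [ 557.2 -243.    39.9]
shal [ 581.5  250.2  122.6  132.6   10.8   39.9 1453. ] [553.4 248.   39.9]
longh [ 565.9 -191.8   23.3   24.    18.1   84.9  190. ] [ 565.1 -190.9   83.9]
shorth [542.2 288.6  17.6  18.2  40.3  83.9 118. ] [541.4 287.5  82.6]
bench [ 4.998e+02 -1.001e+02  7.880e+01  7.880e+01  6.360e+01  2.000e-01
  1.444e+03] [ 4.997e+02 -1.001e+02  2.000e-01]
scene
head [470.4  -8.2  22.4  24.   48.8  81.8 147. ] [474.1  -8.5  80. ]
plate [469.5  -8.1 106.   80.5   4.9  46.1 989. ] [480.   -9.2  45.8]
step [639.2  37.   27.8  44.5  17.3  77.4 445. ] [643.5  36.5  75.4]
anvil [607.3  23.6 126.4  89.2  39.9   8.3 531. ] [624.1  19.9   8.2]
deep [ 559.8 -240.5  150.7   66.3   81.6   39.7 1532. ] [ 565.1 -241.9   39.3]
shal [5.785e+02 2.542e+02 1.286e+02 1.249e+02 1.200e+00 4.020e+01 1.433e+03] [570.7 245.   39.7]
longh [ 568.4 -191.3   26.7   24.1   44.7   83.3  205. ] [ 572.3 -190.3   81. ]
shorth [544.8 290.3  18.6  20.1  37.7  81.4 128. ] [547.6 288.6  80.4]
bench [ 4.999e+02 -1.001e+02  7.780e+01  7.830e+01  3.900e+00  4.000e-01
  8.260e+02] [ 5.010e+02 -1.002e+02  4.000e-01]
[[ 0.     0.918  0.396]
 [-0.     0.396 -0.918]
 [-1.     0.     0.   ]]
```

Emit:
arm_command(motion=[[91,0,43,-43,0,0,0],[91,0,43,-43,0,0,0],[91,5,43,-43,0,0,0],[91,5,43,-43,0,0,0],[91,5,43,-43,0,0,0]])

```text
clock: 1.82
position: [0.3602, -0.2896, 0.3899]
ee_rot: [0.904, 1.373, -0.905]
force: [1.0, -0.1, 0.1]
width: 0.993
```

Emit:
arm_command(motion=[[91,5,43,-43,0,0,0],[91,10,43,-43,0,0,0],[91,10,43,-43,0,0,0],[91,10,43,-43,0,0,0],[91,10,40,-40,0,0,0]])

```text
clock: 2.45
position: [0.4711, -0.011, 0.3448]
ee_rot: [0.905, 1.374, -0.904]
force: [0.9, -1.3, -0.1]
width: 0.991
```

```bash
cat >> h.py <<'E'
def go(x,y,gz,yaw=None):
    "tool-frame shift (mm) from measured pose to put grasp point at x,y,gz; turn about tool x (deg) to get jaw yaw"
    s=arm.observe(); M=R.from_rotvec(s["ee_rot"]).as_matrix(); g=s["position"]+.159*M[:,0]
    yw=np.degrees(np.arctan2(M[1,2],M[0,2]))
    print("t",round(float(s["clock"]),2),"grasp",(g*1000).round(1),"jawyaw",yw.round(1),"down",M[:,0].round(3),"F",np.round(s["force"],1),"w",round(float(s["width"])*91.8,1),"j7",np.round(s["joints"][6],2))
    print("shift mm",(1000*M.T@(np.array([x,y,gz])-g)).round(1), "" if yaw is None else f"turn x {yw-yaw:.1f}")
def wrist():
    s=arm.observe(); im=get_image("wrist"); M=R.from_rotvec(s["ee_rot"]).as_matrix(); T=np.array(im["tool_from_camera"])
    P=cloud(im)@T[:3,:3].T+T[:3,3]; return im,P@M.T+s["position"]
E
python3 - <<'E'
from h import *
go(.469,-.009,.071,-66)
im,P=wrist(); cv2.imwrite("pics/w1.png",im["frame"][:,:,::-1])
ok=im["range_z"]>0
m=ok&(np.hypot(P[...,0]-.469,P[...,1]+.009)<.03)&(P[...,2]>.07)&(P[...,2]<.1); Q=P[m]
print(len(Q)); 
if len(Q): print(Q.mean(0).round(4),cv2.minAreaRect((Q[:,:2]*1000).astype(np.float32)))
E
```

```text
t 2.45 grasp [471.3 -11.  185.8] jawyaw -66.7 down [ 0.001 -0.    -1.   ] F [ 0.9 -1.3 -0.1] w 91.0 j7 -1.37
shift mm [114.8  -1.4  -2.8] turn x -0.7
1037
[ 0.4705 -0.0083  0.0833] ((469.2939147949219, -8.660444259643555), (23.73509407043457, 23.629573822021484), 65.6635971069336)
```

Emit:
arm_command(motion=[[91,30,-1,-2,0,0,0],[91,40,0,-1,0,0,0],[91,30,0,0,0,0,0],[91,15,0,0,0,0,0],[91,0,0,0,0,0,0]])

```text
clock: 3.12
position: [0.4683, -0.0107, 0.2293]
ee_rot: [0.904, 1.376, -0.905]
force: [0.1, 0.1, 0.2]
width: 0.993
```

Run:
```python
from h import *
go(.4695,-.0088,.071,-66)
```

```text
t 3.12 grasp [468.1 -10.7  70.3] jawyaw -66.7 down [-0.001 -0.    -1.   ] F [0.1 0.1 0.2] w 91.1 j7 -1.46
shift mm [-0.7  2.1 -1.2] turn x -0.7
```

Centre and close. I'll start with a wide close so no lateral shove arises.

Emit:
arm_command(motion=[[40,0,1.5,-1,0,0,0],[28,0,0,0,0,0,0],[20,0,0,0,0,0,0],[20,0,0,0,0,0,0],[20,0,0,0,0,0,0]], newtons=60)

```text
clock: 3.75
position: [0.4694, -0.0091, 0.2298]
ee_rot: [0.905, 1.374, -0.905]
force: [1.3, -1.3, 1.1]
width: 0.5
```

Emit:
arm_command(motion=[[20,0,0,0,0,0,0],[20,0,0,0,0,0,0]])

```text
clock: 4.0
position: [0.4694, -0.0091, 0.2297]
ee_rot: [0.905, 1.375, -0.905]
force: [-0.7, -0.1, -0.6]
width: 0.279
```

Run:
```python
from h import *
go(.4695,-.0088,.071,-66)
```

```text
t 4.0 grasp [469.4  -9.1  70.7] jawyaw -66.7 down [-0. -0. -1.] F [-0.7 -0.1 -0.6] w 25.6 j7 -1.46
shift mm [-0.3  0.2 -0.2] turn x -0.7
```

Emit:
arm_command(motion=[[20,0,0,0,0,0,0],[20,0,0,0,0,0,0],[20,0,0,0,10,0,0],[20,0,0,0,10,0,0],[20,0,0,0,10,0,0]])

```text
clock: 4.62
position: [0.4693, -0.0091, 0.2297]
ee_rot: [1.298, 1.149, -1.299]
force: [-0.6, 0.2, -0.4]
width: 0.25
```

Emit:
arm_command(motion=[[20,-0.2,0,0,-10,0,0],[20,-0.4,0,0,-10,0,0],[20,-0.4,0,0,-10,0,0],[20,-0.4,0,0,-10,0,0],[20,-0.4,0,0,-10,0,0]])

```text
clock: 5.25
position: [0.4692, -0.0091, 0.2312]
ee_rot: [0.633, 1.477, -0.633]
force: [1.0, -0.0, -5.6]
width: 0.249
```

Run:
```python
from h import *
go(.4695,-.0088,.071,-66); print(arm.observe()["ft_torque"])
for c in("scene",):
    im=get_image(c);P=cloud(im)
    for n,a in dict(head=(.012,.076,.12),plate=(.07,.042,.068)).items():
        m=(np.hypot(P[...,0]-.4695,P[...,1]+.0088)<a[0])&(P[...,2]>a[1])&(P[...,2]<a[2]); print(n,m.sum(),np.median(P[m][:,2]) if m.any() else 0)
```

```text
t 5.25 grasp [469.   -9.1  72.2] jawyaw -46.4 down [-0.001  0.    -1.   ] F [ 1.  -0.  -5.6] w 22.9 j7 -1.18
shift mm [1.2 0.6 0.1] turn x 19.6
[ 0.03776579 -0.02499191 -0.21639397]
head 56 0.08543046209353933
plate 1079 0.04654389944470316
```

Emit:
arm_command(motion=[[20,-0.2,0,0,10,0,0],[20,-0.5,0,0,10,0,0],[20,-0.5,0,0,10,0,0],[20,-0.5,0,0,10,0,0],[20,-0.5,0,0,10,0,0]])

```text
clock: 5.92
position: [0.4691, -0.009, 0.2334]
ee_rot: [1.3, 1.148, -1.301]
force: [-0.7, 0.9, -6.6]
width: 0.252
```

Emit:
arm_command(motion=[[20,-0.2,0,0,-10,0,0],[20,-0.5,0,0,-10,0,0],[20,-0.5,0,0,-10,0,0],[20,-0.5,0,0,-10,0,0],[20,-0.5,0,0,-10,0,0]])

```text
clock: 6.55
position: [0.4691, -0.0092, 0.2356]
ee_rot: [0.635, 1.477, -0.635]
force: [-0.2, 0.5, -7.3]
width: 0.249
```

```bash
cat > chk.py <<'E'
from h import *
go(.4695,-.0088,.071,-66); print(np.round(arm.observe()["ft_torque"],2))
im=get_image("scene");P=cloud(im)
for n,a in dict(head=(.012,.076,.14),plate=(.07,.042,.068)).items():
    m=(np.hypot(P[...,0]-.4695,P[...,1]+.0088)<a[0])&(P[...,2]>a[1])&(P[...,2]<a[2])
    if n=="plate": m&=np.hypot(P[...,0]-.4695,P[...,1]+.0088)>.025
    print(n,m.sum(),np.median(P[m][:,2]) if m.any() else 0)
E
python3 chk.py
```

```text
t 6.55 grasp [469.   -9.1  76.6] jawyaw -46.6 down [-0.001  0.    -1.   ] F [-0.2  0.5 -7.3] w 22.9 j7 -1.17
shift mm [5.6 0.6 0.1] turn x 19.4
[ 0.04 -0.07 -0.27]
head 72 0.08978308662736928
plate 801 0.046470222450603726
```

Emit:
arm_command(motion=[[20,-0.2,0,0,10,0,0],[20,-0.5,0,0,10,0,0],[20,-0.5,0,0,10,0,0],[20,-0.5,0,0,10,0,0],[20,-0.5,0,0,10,0,0]])

```text
clock: 7.22
position: [0.4691, -0.009, 0.2378]
ee_rot: [1.302, 1.147, -1.303]
force: [-0.6, -0.6, -6.4]
width: 0.254
```

Emit:
arm_command(motion=[[20,-0.2,0,0,-10,0,0],[20,-0.5,0,0,-10,0,0],[20,-0.5,0,0,-10,0,0],[20,-0.5,0,0,-10,0,0],[20,-0.5,0,0,-10,0,0]])

```text
clock: 7.85
position: [0.4692, -0.0091, 0.24]
ee_rot: [0.637, 1.476, -0.637]
force: [-0.5, 0.5, -5.6]
width: 0.248
```

Emit:
arm_command(motion=[[20,-0.2,0,0,10,0,0],[20,-0.5,0,0,10,0,0],[20,-0.5,0,0,10,0,0],[20,-0.5,0,0,10,0,0],[20,-0.5,0,0,10,0,0]])

```text
clock: 8.48
position: [0.4693, -0.009, 0.2423]
ee_rot: [1.302, 1.146, -1.303]
force: [-0.6, -0.5, -6.1]
width: 0.252
```

Emit:
arm_command(motion=[[20,-0.2,0,0,-10,0,0],[20,-0.5,0,0,-10,0,0],[20,-0.5,0,0,-10,0,0],[20,-0.5,0,0,-10,0,0],[20,-0.5,0,0,-10,0,0]])

```text
clock: 9.1
position: [0.4691, -0.0091, 0.2444]
ee_rot: [0.637, 1.476, -0.637]
force: [0.7, 0.2, -7.4]
width: 0.249
```

```bash
python3 chk.py
```

```text
t 9.1 grasp [468.9  -9.1  85.4] jawyaw -46.7 down [-0.001  0.    -1.   ] F [ 0.7  0.2 -7.4] w 22.9 j7 -1.16
shift mm [14.4  0.6  0.2] turn x 19.3
[ 0.06 -0.1  -0.23]
head 106 0.09377742849701406
plate 859 0.046386244584343705
```

Emit:
arm_command(motion=[[20,-0.2,0,0,10,0,0],[20,-0.5,0,0,10,0,0],[20,-0.5,0,0,10,0,0],[20,-0.5,0,0,10,0,0],[20,-0.5,0,0,10,0,0]])

```text
clock: 9.78
position: [0.4693, -0.009, 0.2467]
ee_rot: [1.304, 1.145, -1.304]
force: [-0.2, -0.4, -5.6]
width: 0.251
```

Emit:
arm_command(motion=[[20,-0.2,0,0,-10,0,0],[20,-0.5,0,0,-10,0,0],[20,-0.5,0,0,-10,0,0],[20,-0.5,0,0,-10,0,0],[20,-0.5,0,0,-10,0,0]])

```text
clock: 10.4
position: [0.4694, -0.0091, 0.2489]
ee_rot: [0.639, 1.475, -0.638]
force: [0.9, -0.1, -5.4]
width: 0.246
```

Emit:
arm_command(motion=[[20,-0.2,0,0,10,0,0],[20,-0.5,0,0,10,0,0],[20,-0.5,0,0,10,0,0],[20,-0.5,0,0,10,0,0],[20,-0.5,0,0,10,0,0]])

```text
clock: 11.02
position: [0.4691, -0.009, 0.251]
ee_rot: [1.303, 1.146, -1.304]
force: [-0.5, -0.1, -7.8]
width: 0.252
```

Emit:
arm_command(motion=[[20,-0.2,0,0,-10,0,0],[20,-0.5,0,0,-10,0,0],[20,-0.5,0,0,-10,0,0],[20,-0.5,0,0,-10,0,0],[20,-0.5,0,0,-10,0,0]])

```text
clock: 11.65
position: [0.4695, -0.0091, 0.2537]
ee_rot: [0.638, 1.475, -0.638]
force: [-1.0, -1.7, 3.3]
width: 0.251
```

```bash
sed -i 's/np.median(P\[m\]\[:,2\])/np.percentile(P[m][:,2],[50,90])/' chk.py; python3 chk.py
```

```text
t 11.65 grasp [469.6  -9.1  94.7] jawyaw -46.8 down [ 0. -0. -1.] F [-1.  -1.7  3.3] w 23.0 j7 -1.15
shift mm [23.7  0.1 -0.3] turn x 19.2
[-0.28  0.21 -0.03]
head 109 [0.10056309 0.10891353]
plate 914 [0.04645463 0.04785902]
```

Emit:
arm_command(motion=[[20,-1,0,0,5,0,0],[20,-3,0,0,5,0,0],[20,-6,0,0,0,0,0],[20,-10,0,0,0,0,0],[20,-12,0,0,0,0,0]])

```text
clock: 12.32
position: [0.4694, -0.009, 0.2863]
ee_rot: [0.772, 1.429, -0.772]
force: [1.1, -0.2, -1.2]
width: 0.248
```

Emit:
arm_command(motion=[[20,-20,0,0,5,0,0],[20,-20,0,0,5,0,0],[20,0,0,0,6,0,0],[20,0,0,0,0,0,0]])

```text
clock: 12.82
position: [0.4694, -0.0091, 0.3263]
ee_rot: [0.984, 1.336, -0.983]
force: [-0.2, 0.2, -2.0]
width: 0.25
```

Run:
```python
from h import *
s=arm.observe()
go(.606,.027,.165,-73)
im=get_image("scene");P=cloud(im);ok=im["range_z"]>0
m=ok&(np.hypot(P[...,0]-.4695,P[...,1]+.0088)>.025)&(np.hypot(P[...,0]-.4695,P[...,1]+.0088)<.07)&(P[...,2]>.042)&(P[...,2]<.068); print("plate",np.median(P[m][:,2]))
m=ok&(np.hypot(P[...,0]-.4695,P[...,1]+.0088)<.016)&(P[...,2]>.06); z=P[m][:,2]; print("punch z",z.min(),z.max(),np.sort(z)[:8])
u,v=proj(im,[.4695,-.009,.1]); f=cv2.resize(im["frame"][v-90:v+60,u-100:u+100],None,fx=4,fy=4,interpolation=cv2.INTER_CUBIC); cv2.imwrite("pics/s2.png",f[:,:,::-1])
```

```text
t 12.82 grasp [469.6  -9.1 167.3] jawyaw -72.7 down [ 0.001 -0.    -1.   ] F [-0.2  0.2 -2. ] w 22.9 j7 -1.49
shift mm [  2.5 141.    6.2] turn x 0.3
plate 0.046479916504404084
punch z 0.10205783140519292 0.3043618831862871 [0.10205783 0.10326444 0.10329013 0.10331839 0.10340131 0.10368205
 0.10372484 0.10387296]
```

View pics/s2.png

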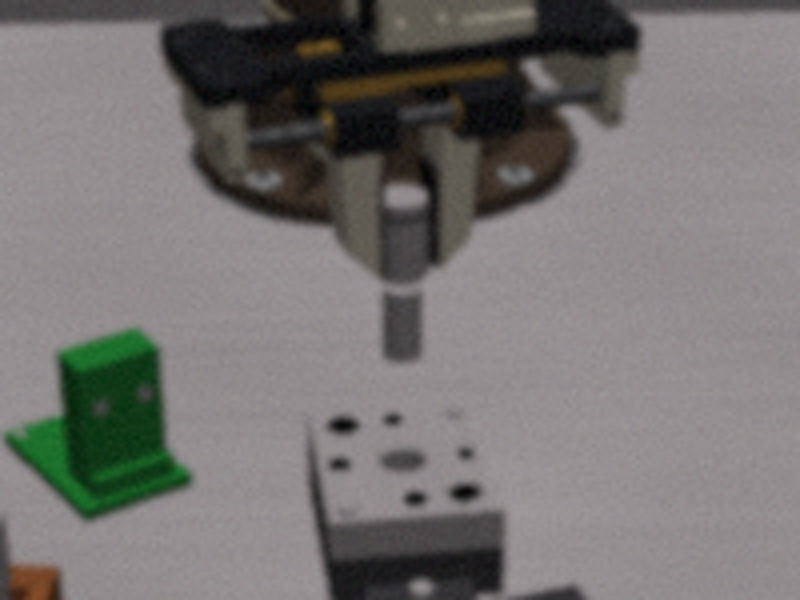

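Emit:
arm_command(motion=[[20,0,30,1.5,0,0,0],[20,0,40,1.5,0,0,0],[20,0,40,1.5,0,0,0],[20,0,31,1.5,0,0,0],[20,0,0,0,0,0,0]])

```text
clock: 13.5
position: [0.6073, 0.0279, 0.3249]
ee_rot: [0.983, 1.339, -0.981]
force: [-1.7, 0.1, -1.9]
width: 0.252
```

Run:
```python
from h import *
go(.606,.027,.080,-73)
im,P=wrist(); ok=im["range_z"]>0
m=ok&(P[...,2]>.07)&(P[...,2]<.085)&(np.hypot(P[...,0]-.638,P[...,1]-.036)<.04)
Q=P[m]; print(len(Q)); 
if len(Q)>10: print(cv2.minAreaRect((Q[:,:2]*1000).astype(np.float32)),np.median(Q[:,2]))
cv2.imwrite("pics/w3.png",im["frame"][:,:,::-1])
im=get_image("top");P=cloud(im)
m=(P[...,2]>.07)&(P[...,2]<.085)&(np.hypot(P[...,0]-.638,P[...,1]-.036)<.04)&(im["range_z"]>0);print("top",m.sum())
```

```text
t 13.5 grasp [607.3  28.1 165.9] jawyaw -72.5 down [ 0.     0.001 -1.   ] F [-1.7  0.1 -1.9] w 23.1 j7 -1.54
shift mm [85.9 -1.6  0.7] turn x 0.5
2789
((638.440673828125, 36.700904846191406), (24.360103607177734, 43.9959716796875), 17.08623695373535) 0.07839840219633726
top 0
```

View pics/w3.png

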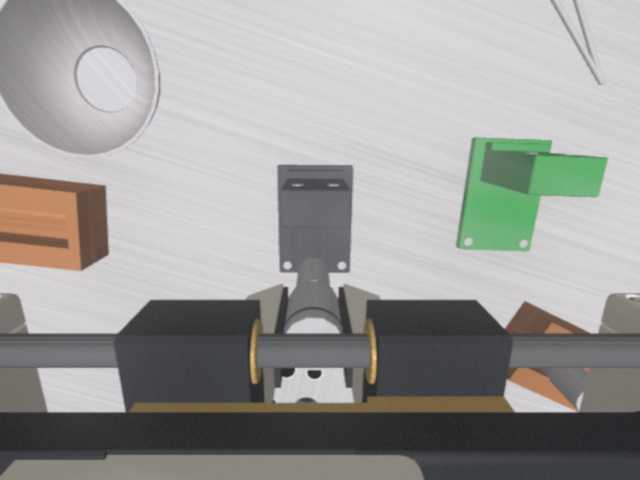

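The wrist view shows the punch over the dark gauge's anvil (step top at 315,215), aligned with it. Fine depth puts the seat at (0.6069, 0.0270). Now lowering.

Emit:
arm_command(motion=[[20,25,-0.7,0.9,0,0,0],[20,25,0,0,0,0,0],[20,20,0,0,0,0,0],[20,14,0,0,0,0,0],[20,0,0,0,0,0,0]])

```text
clock: 14.22
position: [0.6046, 0.0257, 0.2408]
ee_rot: [0.983, 1.339, -0.985]
force: [-0.3, 0.0, -1.4]
width: 0.25
```

Emit:
arm_command(motion=[[20,2,0,0,0,0,0],[20,2,0,0,0,0,0],[20,1,0,0,0,0,0],[20,1,0,0,0,0,0],[20,0,0,0,0,0,0]])

```text
clock: 14.85
position: [0.6054, 0.0261, 0.2355]
ee_rot: [0.984, 1.337, -0.984]
force: [-0.1, 0.0, -1.8]
width: 0.252
```

Run:
```python
from h import *
go(.6069,.027,.072,-73)
```

```text
t 14.85 grasp [605.4  26.1  76.5] jawyaw -72.7 down [-0. -0. -1.] F [-0.1  0.  -1.8] w 23.2 j7 -1.58
shift mm [ 4.5  1.7 -0.4] turn x 0.3
```

Emit:
arm_command(motion=[[20,1,1,0,0,0,0],[20,1,0.5,0,0,0,0],[20,0.5,0,0,0,0,0],[20,0,0,0,0,0,0]])

```text
clock: 15.35
position: [0.6068, 0.0266, 0.233]
ee_rot: [0.984, 1.337, -0.984]
force: [-0.6, 0.1, -1.8]
width: 0.249
```

Emit:
arm_command(motion=[[20,0.5,0,0,0,0,0],[20,0.5,0,0,0,0,0],[20,0,0,0,0,0,0]])

```text
clock: 15.72
position: [0.6068, 0.0265, 0.232]
ee_rot: [0.984, 1.337, -0.984]
force: [-0.5, 0.5, -2.6]
width: 0.252
```

Emit:
arm_command(motion=[[20,0.5,0,0,0,0,0],[20,0.3,0,0,0,0,0],[20,0,0,0,0,0,0]])

```text
clock: 16.1
position: [0.6069, 0.0266, 0.2319]
ee_rot: [0.984, 1.336, -0.984]
force: [-1.5, 0.8, 5.7]
width: 0.25
```

Emit:
arm_command(motion=[[45,0,0,0,0,0,0],[45,0,0,0,0,0,0],[45,0,0,0,0,0,0],[45,0,0,0,0,0,0]])

```text
clock: 16.6
position: [0.6068, 0.0266, 0.2311]
ee_rot: [0.984, 1.337, -0.984]
force: [0.4, -1.4, 0.8]
width: 0.492
```

Emit:
arm_command(motion=[[45,-10,0,0,0,0,0],[45,-20,0,0,0,0,0],[45,-30,0,0,0,0,0],[45,-30,0,0,0,0,0],[45,0,0,0,0,0,0]])

```text
clock: 17.23
position: [0.6077, 0.0268, 0.3245]
ee_rot: [0.986, 1.333, -0.98]
force: [-0.8, -0.3, -1.1]
width: 0.489
```

Run:
```python
from h import *
go(.6069,.027,.0735,-73)
sc=get_image("scene"); wi,Pw=wrist()
for n,im,P in(("scene",sc,cloud(sc)),("wrist",wi,Pw)):
    ok=im["range_z"]>0
    h=ok&(np.hypot(P[...,0]-.607,P[...,1]-.027)<.016)&(P[...,2]>.06)&(P[...,2]<.1)
    t=ok&(np.hypot(P[...,0]-.6385,P[...,1]-.0367)<.010)&(P[...,2]>.06)&(P[...,2]<.1)
    b=ok&(np.abs(P[...,2])<.01)
    for k,m in(("head",h),("step",t)):
        z=P[m][:,2]; print(n,k,m.sum(),np.percentile(z,[50,75,90,97]).round(4) if m.any() else "")
    Q=P[h]; zt=np.percentile(Q[:,2],90); Q=Q[Q[:,2]>zt-.003]; print("top centre",cv2.minEnclosingCircle((Q[:,:2]*1000).astype(np.float32)))
u,v=proj(sc,[.62,.03,.06]); f=cv2.resize(sc["frame"][v-75:v+75,u-100:u+100],None,fx=4,fy=4,interpolation=cv2.INTER_CUBIC); cv2.imwrite("pics/s4.png",f[:,:,::-1])
```

```text
t 17.23 grasp [608.5  26.9 165.5] jawyaw -72.7 down [ 0.005  0.001 -1.   ] F [-0.8 -0.3 -1.1] w 44.9 j7 -1.54
shift mm [92.  -2.  -0.7] turn x 0.3
scene head 230 [0.0823 0.0863 0.0871 0.0881]
scene step 72 [0.0784 0.0791 0.0797 0.0804]
top centre ((607.0753784179688, 27.262128829956055), 12.294397354125977)
wrist head 1427 [0.0862 0.0868 0.0872 0.0876]
wrist step 817 [0.0784 0.0789 0.0793 0.0797]
top centre ((606.3897094726562, 26.727190017700195), 11.931695938110352)
```

View pics/s4.png

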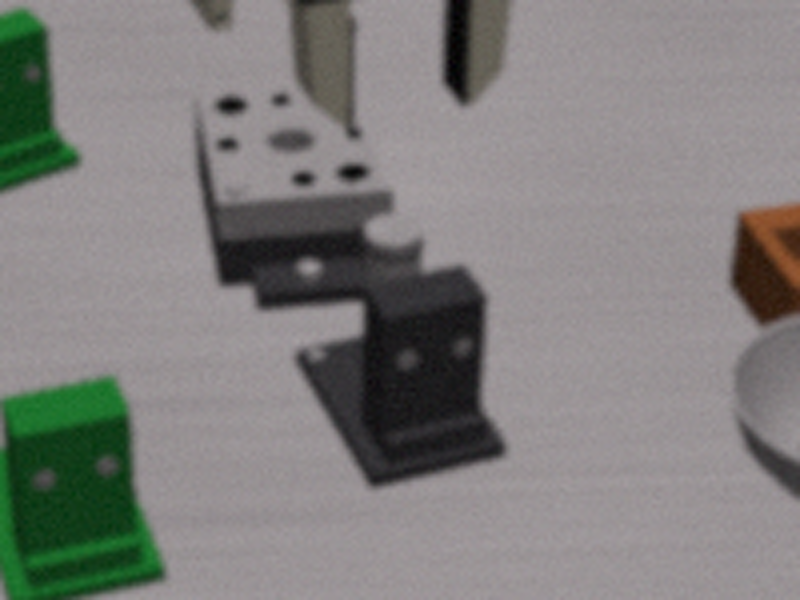

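The crop shows the punch standing upright behind the step, head at (392,230). Head is at 86.2 mm and the step at 78.4 mm, so it's about 8 mm higher and goes in the deep rack. Regrasping.

Emit:
arm_command(motion=[[45,20,-1,0,0,0,0],[45,30,0,0,0,0,0],[45,26,0,0,0,0,0],[45,13,0,0,0,0,0],[45,0,0,0,0,0,0]])

```text
clock: 17.95
position: [0.6055, 0.0262, 0.2311]
ee_rot: [0.983, 1.339, -0.985]
force: [-0.3, -0.7, -0.3]
width: 0.489
```

Run:
```python
from h import *
go(.6068,.0269,.0735,-73)
```

```text
t 17.95 grasp [605.1  26.1  72.1] jawyaw -72.7 down [-0.002 -0.    -1.   ] F [-0.3 -0.7 -0.3] w 44.8 j7 -1.58
shift mm [-1.4  1.9 -0.2] turn x 0.3
```

Emit:
arm_command(motion=[[40,-1,0.5,0,0,0,0],[20,0,0,0,0,0,0],[20,0,0,0,0,0,0],[20,0,0,0,0,0,0],[20,0,0,0,0,0,0]], newtons=40)

```text
clock: 18.58
position: [0.6066, 0.0265, 0.2339]
ee_rot: [0.984, 1.336, -0.983]
force: [-1.1, -0.1, 4.7]
width: 0.253
```

Emit:
arm_command(motion=[[20,0,0,0,0,0,0],[20,-5,0,0,0,0,0],[20,-20,0,0,0,0,0],[20,-40,0,0,0,0,0],[20,-30,0,0,0,0,0]])

```text
clock: 19.2
position: [0.6062, 0.0264, 0.3295]
ee_rot: [0.984, 1.337, -0.984]
force: [0.3, 0.6, -1.3]
width: 0.254
```

Run:
```python
from h import *
go(.5556,-.267,.16,-98.5)
```

```text
t 19.2 grasp [606.2  26.4 170.5] jawyaw -72.7 down [-0.  0. -1.] F [ 0.3  0.6 -1.3] w 23.3 j7 -1.54
shift mm [  10.5 -135.6  265. ] turn x 25.8
```

Emit:
arm_command(motion=[[20,-15,-12,25,0,0,0],[20,0,-26,50,0,0,0],[20,0,-28,55,0,0,0],[20,0,-28,55,0,0,0],[20,0,-26,50,0,0,0]])

```text
clock: 19.82
position: [0.5607, -0.236, 0.3431]
ee_rot: [0.984, 1.337, -0.985]
force: [1.1, -0.6, -1.3]
width: 0.252
```

Emit:
arm_command(motion=[[20,0,-15,30,0,0,0],[20,0,0,0,9,0,0],[20,0,0,0,9,0,0],[20,0,0,0,8,0,0],[20,0,0,0,0,0,0]])

```text
clock: 20.45
position: [0.5561, -0.2666, 0.343]
ee_rot: [1.319, 1.135, -1.32]
force: [-0.7, 0.1, -2.0]
width: 0.253
```

Run:
```python
from h import *
go(.5556,-.267,.10,-98.5)
im,P=wrist(); ok=im["range_z"]>0
Q=P[ok&(P[...,2]>.035)&(P[...,2]<.045)&(np.hypot(P[...,0]-.559,P[...,1]+.242)<.1)]
print(len(Q),cv2.minAreaRect((Q[:,:2]*1000).astype(np.float32)),np.median(Q[:,2]))
for c,r in(((.567,-.191),.02),):
    H=P[ok&(P[...,2]>.08)&(P[...,2]<.09)&(np.hypot(P[...,0]-c[0],P[...,1]-c[1])<r)]
    print("stored",len(H),cv2.minEnclosingCircle((H[:,:2]*1000).astype(np.float32)) if len(H) else "")
F=P[ok&(P[...,2]>.003)&(P[...,2]<.015)&(np.hypot(P[...,0]-.5556,P[...,1]+.267)<.045)]
print("floor",len(F),cv2.minAreaRect((F[:,:2]*1000).astype(np.float32)) if len(F) else "", np.median(F[:,2]) if len(F) else "")
cv2.imwrite("pics/w5.png",im["frame"][:,:,::-1])
```

```text
t 20.45 grasp [ 556.  -266.6  184. ] jawyaw -98.6 down [-0.001  0.    -1.   ] F [-0.7  0.1 -2. ] w 23.2 j7 -1.42
shift mm [84.  -0.2  0.4] turn x -0.1
8129 ((560.124755859375, -241.3573455810547), (150.50668334960938, 60.29615783691406), 81.28445434570312) 0.04035511268591929
stored 1059 ((567.6722412109375, -192.25775146484375), 12.576006889343262)
floor 2459 ((564.5824584960938, -266.5096435546875), (85.94737243652344, 43.83955001831055), 81.27494812011719) 0.010434472238299408
```

View pics/w5.png

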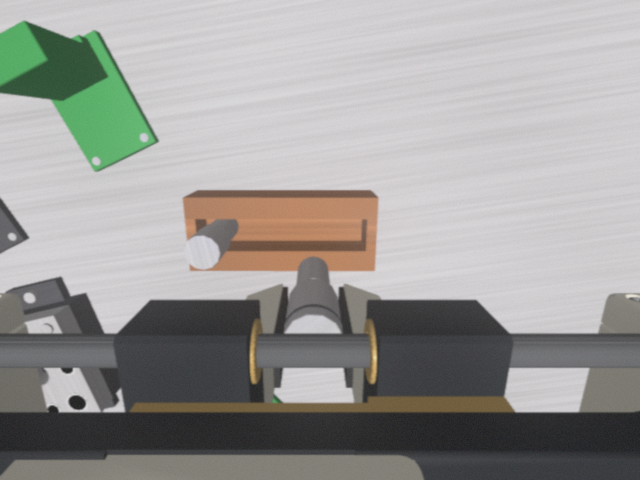

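The wrist view shows the deep rack at (280,230) with the stored punch at (205,250), and our punch held above the free part. The spot works out at (0.5562, −0.2671), within 1 mm of the tool. Lowering.

Emit:
arm_command(motion=[[20,25,0,0,0,0,0],[20,30,0,0,0,0,0],[20,20,0,0,0,0,0],[20,7,0,0,0,0,0],[20,0,0,0,0,0,0]])

```text
clock: 21.12
position: [0.5563, -0.2668, 0.2612]
ee_rot: [1.319, 1.135, -1.319]
force: [-0.3, 0.4, -1.3]
width: 0.253
```

Run:
```python
from h import *
go(.5562,-.2671,.078,-98.7)
```

```text
t 21.12 grasp [ 556.2 -266.8  102.2] jawyaw -98.6 down [-0.  0. -1.] F [-0.3  0.4 -1.3] w 23.2 j7 -1.44
shift mm [24.2  0.   0.3] turn x 0.1
```

Emit:
arm_command(motion=[[20,8,0,0,0,0,0],[20,8,0,0,0,0,0],[20,4,0,0,0,0,0],[20,2,0,0,0,0,0],[20,0,0,0,0,0,0]])

```text
clock: 21.75
position: [0.5563, -0.2668, 0.2391]
ee_rot: [1.32, 1.134, -1.32]
force: [0.3, -0.0, -1.9]
width: 0.253
```

Emit:
arm_command(motion=[[20,1,0,0,0,0,0],[20,0.5,0,0,0,0,0],[20,0.5,0,0,0,0,0],[20,0,0,0,0,0,0]])

```text
clock: 22.25
position: [0.5563, -0.2668, 0.2372]
ee_rot: [1.32, 1.134, -1.32]
force: [0.1, -0.4, -2.0]
width: 0.256
```

Emit:
arm_command(motion=[[20,0.5,0,0,0,0,0],[20,0.5,0,0,0,0,0],[20,0,0,0,0,0,0]])

```text
clock: 22.62
position: [0.5563, -0.2668, 0.2362]
ee_rot: [1.32, 1.134, -1.32]
force: [0.2, -0.5, -2.0]
width: 0.253
```

Emit:
arm_command(motion=[[20,0.5,0,0,0,0,0],[20,0.5,0,0,0,0,0],[20,0,0,0,0,0,0]])

```text
clock: 23.0
position: [0.5564, -0.2668, 0.2359]
ee_rot: [1.32, 1.133, -1.32]
force: [-2.1, 0.8, 5.7]
width: 0.256
```

Emit:
arm_command(motion=[[20,0.4,0,0,0,0,0],[20,0,0,0,0,0,0]])

```text
clock: 23.25
position: [0.5565, -0.2668, 0.2359]
ee_rot: [1.32, 1.133, -1.32]
force: [-3.1, 0.5, 8.4]
width: 0.256
```

Contact at grasp 76.9 mm, where I predicted it: the foot is on the floor. Release and retreat.

Emit:
arm_command(motion=[[20,-0.6,0,0,0,0,0],[45,0,0,0,0,0,0],[45,0,0,0,0,0,0],[45,0,0,0,0,0,0],[45,0,0,0,0,0,0]])

```text
clock: 23.88
position: [0.5563, -0.2668, 0.2353]
ee_rot: [1.32, 1.134, -1.32]
force: [0.1, -0.3, 0.6]
width: 0.487
```

Emit:
arm_command(motion=[[45,-5,0,0,0,0,0],[45,-20,0,0,0,0,0],[45,-40,0,0,0,0,0],[45,-40,0,0,0,0,0],[45,-20,0,0,0,0,0]])

```text
clock: 24.5
position: [0.5566, -0.2669, 0.3633]
ee_rot: [1.321, 1.13, -1.318]
force: [-0.0, -0.4, -0.5]
width: 0.489
```

Run:
```python
from h import *
go(.5562,-.2671,.078,-98.7)
sc=get_image("scene"); wi,Pw=wrist()
for n,im,P in(("scene",sc,cloud(sc)),("wrist",wi,Pw)):
    ok=im["range_z"]>0
    for k,c in(("punch",(.5562,-.2671)),("stored",(.567,-.192)),("short",(.544,.2895))):
        Q=P[ok&(np.hypot(P[...,0]-c[0],P[...,1]-c[1])<.03)&(P[...,2]>.081)&(P[...,2]<.095)]
        if len(Q)>5: print(n,k,len(Q),np.median(Q[:,2]).round(4),cv2.minEnclosingCircle((Q[:,:2]*1000).astype(np.float32)))
P=cloud(sc); m=(np.hypot(P[...,0]-.4695,P[...,1]+.0088)<.06)&(P[...,2]>.042)&(P[...,2]<.068); print("plate",np.median(P[m][:,2]))
print([np.round(d["point"],3) for d in pinpoint("scene","bowl")[:1]])
u,v=proj(sc,[.56,-.24,.06]); f=cv2.resize(sc["frame"][v-75:v+75,u-100:u+100],None,fx=4,fy=4,interpolation=cv2.INTER_CUBIC); cv2.imwrite("pics/s6.png",f[:,:,::-1])
```

```text
t 24.5 grasp [ 557.2 -267.1  204.3] jawyaw -98.7 down [ 0.003 -0.001 -1.   ] F [-0.  -0.4 -0.5] w 44.9 j7 -1.42
shift mm [ 1.263e+02 -1.400e+00  1.000e-01] turn x 0.0
scene punch 139 0.0875 ((556.7713012695312, -264.2638854980469), 14.013960838317871)
scene stored 123 0.0846 ((567.382568359375, -190.61611938476562), 13.44082260131836)
scene short 69 0.0853 ((546.279052734375, 290.91607666015625), 11.390362739562988)
wrist punch 877 0.0884 ((556.20849609375, -266.1967468261719), 12.177776336669922)
wrist stored 887 0.0853 ((567.9332275390625, -191.92327880859375), 12.606884956359863)
plate 0.04636250437254613
[array([ 0.67 ,  0.211, -0.   ])]
```

View pics/s6.png

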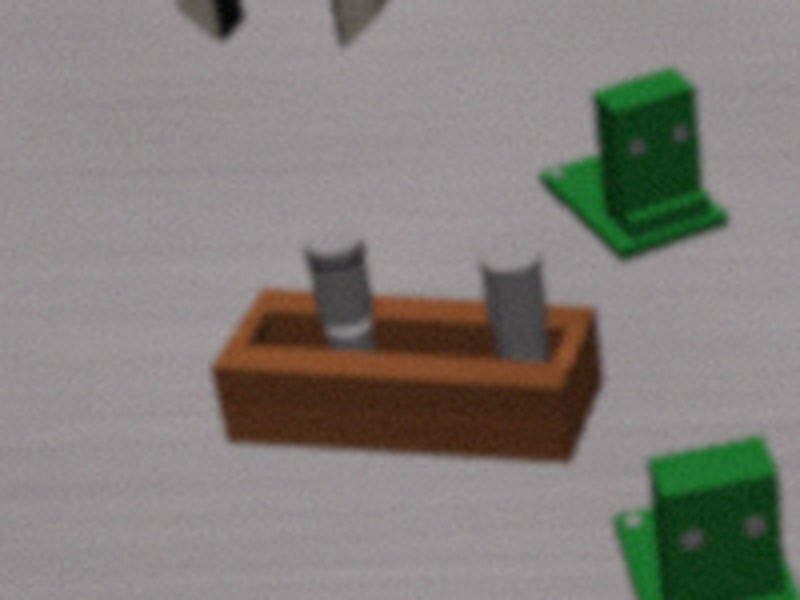

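The crop shows our punch standing in the free part at (340,290), parallel to the untouched stored punch at (515,300). Head height is 88 mm, which is the 10 mm floor plus a 78 mm punch.

```bash
python3 -c "
from cell import arm
print(arm.sign_off())"
```

```text
the job is handed in; nothing more can be done
None
```

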